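# Dock the blue sensor probe in the bayonet port and hold it for its reading

### The arm

A 6-joint arm with a two-finger parallel gripper is mounted at the origin on the work surface. World frame = base frame: x ahead of the robot, y to its left, z up, the work surface at z = 0. Lengths are in m, angles in rad, forces in N, time in s.
With the tool pointing down it reaches from about 0.225 to 0.875 m from the base axis. Payload 3.4 kg.
Tool frame: the origin (TCP) lies midway between the tips of the shut fingers; the grasp point (between the pads) lies 19 mm behind it (manip.pinch_z is the distance from the TCP to the grasp point, in m); z points along the fingers, y is the line along which they close (so a half turn about z gives the same grasp; the last joint's range is limited). The gripper opens to 85 mm and grips with 20 to 120 N. Pads are 22 mm wide; open, the fingers measure 114 mm over their backs; the gripper's body (76 mm by 85 mm) begins 54 mm behind the grasp point. The pads swing forward as they close: fully open they stand 13 mm farther back than shut.
Start: joints at [-1.435, 0.276, 1.505, -0, 1.361, -0.121], TCP at [0.146, -0.556, 0.196] pointing down, gripper open.
Joint ranges: [-2.89, 2.89], [-0.75, 2.08], [0.22, 2.7], [-1.18, 4.32], [0.11, 2.71], [-2.7, 2.7]. Speed limits (rad/s): [2.57, 2.57, 3.14, 3.14, 3.14, 3.14].

### API

Orientations are given as a unit quaternion [w, x, y, z].
In Python, from rig import manip gives the robot as it stands.
- The arm moves only by the tool carry_out, never from a script. Its arguments are lists of equal length, an entry for each row: "delta_pos": the shift along the tool's x, y, z scaled (see below), a list of three; "turn": the turn, a rotation vector about the tool's x, y, z scaled (see below), a list of three; "claw": the closure, from -1 (fully open) to 1 (shut). A call has 1 to 12 rows; each row is the pose to reach, as a shift and turn from the pose commanded when the call began, along the tool's axes at that moment; what a row does not reach only later rows make up. The controller multiplies each number of a shift by 400 mm and each number of a turn by 30 degrees. A row lasts 1/10 s, in which the tool goes at most 50 mm and 8.59 degrees, less where a joint would pass 70% of its speed; a pose out of reach is approached as far as the arm can. A call with a number of a shift or a turn outside -1 to 1 is refused whole. A call with a gripper value outside its range is refused whole. The fingers move at their own pace and stop on an object; "force" is the grip in N (left out, the last holds). Time passes only in rows, so rows that repeat a pose let the fingers close. It gives the time, the measured TCP pose, the force, the opening and the grip force at its end, in the units of the state.
- manip.get_state(): the state, without advancing time (a new reading comes with each control period).
- manip.get_image(name): name is "side" or "top"; returns a dict with "image" (384x512x3 uint8, red, green, blue), "z_map" (384x512 float32, m along the optical axis (not along the pixel's ray), 0 where there is no reading), "fx", "fy", "cx", "cy" (pixels), "k1" (the pictures are not rectified: a ray, as slopes to the right and down, at radius r is drawn at 1 + k1 r^2 times it, then the intrinsics apply), "world_to_cam" (4x4, takes a point from world to camera coordinates). Camera axes: x right, y down, z forward; pixel columns grow to the right and rows downward; lengths in m; the calibration is good to about 2 mm. A picture is of the moment at which its call begins.
- manip.sign_off(): hands the job in; it is judged then, once.
Trained networks look in the newest picture that a camera, given by its name, has taken for a name from the list of things; names that differ only in an ending like _2 or _b are one class to them, and where a whole thing is asked for, a point or a joint stands for the part that bears it (a point fixed in the world has none). Each returns a list of dicts, best first, with "score" (0 to 1); they miss things now and then, are a little off and sometimes report something else, mostly with a low value. They report only what shows in the picture. A call takes as long as a camera call. They do not tell look-alikes from the thing itself.
- manip.spot_in(camera, query): "point" ([x, y, z] in m, in world coordinates, good to about 4 mm: the middle of the surface that is visible of it).
- manip.place_of(camera, query): "point" ([x, y, z] in m, in world coordinates, good to about 4 mm: a listed point, or the origin of a listed thing).
The state is a dict: "clock": time; "qpos": joint angles; "qd": joint speeds; "effort": joint torques, N m; "position": TCP position; "ee_rot": TCP orientation; "contact_force": force on the tool from outside, world axes, zero at the start; "moment": the same for the moment, N m; "width": finger opening in m; "gripper_force": force on a finger pad.
Only numpy, scipy, OpenCV 4.12 (cv2) and the standard library are available. Lean on these libraries where they do the work, as an engineer would, in place of code of your own. Each camera call takes 0.05 s, during which the arm holds its last target. There are 200 camera calls.

### The job

Take the sensor probe with the blue grip out of the orange holder and stand it upright in the round port of the grey docking station, its two brass lugs in the notches at the red marks. Push it down against the spring until it is fully home, then, keeping it pressed, twist it a quarter turn clockwise (seen from above) to the green marks. Finish while still gripping it, pressed fully home and turned, since the reading is only taken while it is held there; leave the yellow probe, the mug and the bottle where they are.

Things in the scene. Friction and masses are not known exactly. Their poses are not given: they have to be found in the camera images.
- probe_mid (a point): Blue-grip probe to dock, 96 mm tall, upright in the holder; point on its axis half-way up, 48 mm above its foot. z up, x along the grip and lugs; a half turn about z makes no difference. Blue grip: 40 mm along x, 14 mm thick along y, 6 to 48 mm above this point; pinch it across the 14 mm. Black collar below it, radius 16 mm, down to 4 mm below this point. 0.1 to 0.15 kg
- probe_foot (a point): Centre of the blue probe's foot, same axes. The lower 44 mm is a round steel shaft, radius 10.5 mm, chamfered 2 mm at the foot, with two brass lugs sticking out along +x and -x to 18 mm from the axis, 9 mm wide (y), 10 to 14 mm above the foot
- spare_mid (a point): A second probe of the same shape and size with a yellow grip, standing in the holder's other place; this point half-way up; to be left alone
- holder: Orange fixed block 62 mm (x) by 175 mm (y) by 30 mm high with two round pockets 40 mm wide and 24 mm deep at y = -55 and +55 mm; the probes stand loosely in the pockets, their feet 6 mm above the table. Origin: centre of its underside, on the table
- seat (a point): Seat of the fixed grey docking station's port: point on the port's axis where the probe's foot stands when fully home, 12 mm above the table. z up, x along the two entry notches (red marks), y along the green marks. A grey read-out housing, 122 mm long (y), top 46 mm above this point, stands 63 to 97 mm from the axis on the +x side
- mouth (a point): Centre of the port's mouth, 25 mm above the seat, same axes, on a 62 mm square block. Aluminium lip 6 mm thick below it: round throat of radius 12.5 mm, two notches 13 mm wide reaching 20 mm from the axis along +x and -x for the lugs. Pressed home, the lugs clear the lip by 5 mm and turn clockwise from above (negative about z) to a stop a few degrees past a quarter turn; not the other way
- plunger (a joint): Copper spring pin in the middle of the port, 12 mm across: 0 = up, its top 15 mm above the seat; 0.015 = pressed down level with the seat. It pushes the probe up with about 4 N at first contact and 12 N fully home; let go of after the twist, the probe rises about 5 mm until its lugs meet the lip
- mug: Dark red mug, radius 40 mm, 100 mm high, origin under its centre on the table; leave alone
- bottle: White bottle with blue cap, radius 24 mm, 100 mm high, origin under its centre on the table; leave alone
Mind the look-alikes: they are no part of the job. Leave any purple look-alike of the part that bears probe_mid alone.

How it is judged:
By the outcome, as a careful person would: the job done as asked, in the order asked, and still so for the second after the job is handed in, while the arm keeps its last pose, push and grip.
It also fails if it takes over 45 s, if anything falls off the work surface, if the arm or the gripper's body presses on something with over 40 N, if the wrist force passes 120 N, or if a joint passes its speed limit or range.

## Working session

There is one attempt and no reset: what is moved stays moved. The work goes in short steps, Python scripts to look and compute and a tool call to move; the robot and the scene stay as the last step left them, time stands still between calls to the robot, and variables do not carry over. Pictures are saved under pics/ and viewed, at most 10 in all, crops included, and the job is handed in when it is done.

Besides the shell and the picture viewer there is one more tool, called by a JSON object that holds its "op" and its "data". carry_out: Moves the arm, as the interface text tells. Shifts and turns lie within -1 to 1; 1 stands for 400 mm of shift or 30 degrees of turn. Its arguments: {"type":"object","properties":{"delta_pos":{"type":"array","items":{"type":"array","items":{"type":"number","minimum":-1,"maximum":1}}},"turn":{"type":"array","items":{"type":"array","items":{"type":"number","minimum":-1,"maximum":1}}},"claw":{"type":"array","items":{"type":"number"}},"force":{"type":"number"}},"required":["delta_pos","turn","claw"]}

```bash
mkdir -p pics; cat > h.py <<'E'
import numpy as np, cv2
from rig import manip
from scipy.spatial.transform import Rotation as R
def cloud(d):
    h,w=d["z_map"].shape
    u,v=np.meshgrid(np.arange(w),np.arange(h))
    xd=(u-d["cx"])/d["fx"]; yd=(v-d["cy"])/d["fy"]
    x,y=xd.copy(),yd.copy()
    for _ in range(8):
        s=1+d["k1"]*(x*x+y*y); x,y=xd/s,yd/s
    z=d["z_map"]; P=np.stack([x*z,y*z,z,np.ones_like(z)],-1)
    W=P@np.linalg.inv(d["world_to_cam"]).T
    W=W[...,:3]; W[z<=0]=np.nan
    return W
def pix(d,p):
    c=np.asarray(d["world_to_cam"])@np.r_[p,1]; x,y=c[:2]/c[2]; s=1+d["k1"]*(x*x+y*y)
    return round(d["fx"]*x*s+d["cx"],1),round(d["fy"]*y*s+d["cy"],1)
E
python3 - <<'E'
from h import *
ims={}
for c in("top","side"):
    d=manip.get_image(c); ims[c]=d["image"]; np.savez(f"pics/{c}0.npz",**d)
    print(c,{k:d[k] for k in("fx","cx","cy","k1")}, np.round(np.linalg.inv(d["world_to_cam"])[:3,3],3))
    for q in("probe_mid","spare_mid","holder","seat","mouth","mug","bottle"):
        for r in manip.place_of(c,q)[:3]: print(q,np.round(r["point"],4),round(r["score"],2),pix(d,r["point"]))
    cv2.imwrite(f"pics/{c}0.png",d["image"][...,::-1])
s=manip.get_state();print(s)
E
```

```text
top {'fx': 447.4558296390233, 'cx': 255.5864139237144, 'cy': 193.39246673067115, 'k1': -0.09490682696651412} [0.308 0.074 1.261]
probe_mid [ 0.4812 -0.3449  0.0521] 0.71 (np.float64(400.5), np.float64(214.9))
probe_mid [ 0.5334 -0.2581  0.0549] 0.52 (np.float64(367.8), np.float64(198.4))
spare_mid [ 0.5314 -0.1467  0.054 ] 0.6 (np.float64(328.1), np.float64(201.9))
holder [ 0.5345 -0.1977  0.0032] 0.85 (np.float64(342.7), np.float64(203.1))
seat [0.4835 0.1828 0.0129] 0.85 (np.float64(210.9), np.float64(229.4))
mouth [0.4839 0.1821 0.0349] 0.69 (np.float64(210.4), np.float64(228.2))
mug [0.3806 0.4615 0.0011] 0.59 (np.float64(114.3), np.float64(272.8))
mug [ 0.5358 -0.2549  0.0112] 0.46 (np.float64(362.8), np.float64(200.7))
mug [0.4857 0.1803 0.0137] 0.27 (np.float64(211.7), np.float64(228.6))
bottle [0.7444 0.0162 0.0024] 0.66 (np.float64(263.1), np.float64(138.6))
side {'fx': 441.90661799162245, 'cx': 259.40350544488683, 'cy': 194.37765062613286, 'k1': -0.13408856894784787} [0.056 0.731 0.787]
probe_mid [ 0.5353 -0.253   0.0564] 0.59 (np.float64(329.0), np.float64(141.3))
probe_mi
[... 690 characters left out ...]
 'qpos': array([-1.43500058e+00,  2.75807272e-01,  1.50489395e+00, -5.51270392e-06,
        1.36067476e+00, -1.20999497e-01]), 'qd': array([-2.29815724e-04, -8.04868452e-04, -9.44241777e-04, -5.95907855e-05,
        5.04027715e-04, -6.11199944e-04]), 'effort': array([-2.49282139e-04, -4.16589975e+01, -2.46085507e+01, -3.90582254e-04,
        9.93202593e-05, -1.53937543e-05]), 'position': array([ 0.14603868, -0.55619052,  0.19608336]), 'ee_rot': array([ 1.08351304e-04,  9.91768264e-01,  1.28045688e-01, -1.89425258e-06]), 'contact_force': array([ 0.86747132, -0.37795114, -0.67761005]), 'moment': array([ 0.01918136, -0.01670389, -0.00782562]), 'gripper_force': 0.0, 'width': 0.08532527120891732}
```

View pics/top0.png

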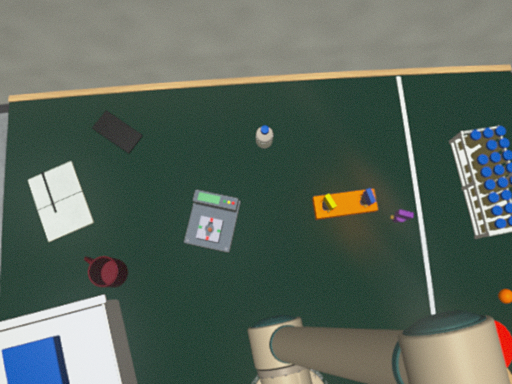

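View pics/side0.png

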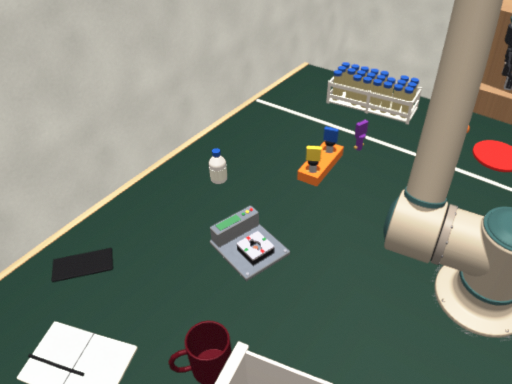

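The top picture shows three possible probes: purple at (403,215), lying outside the holder; yellow at (329,202), the spare in the holder; and blue at (368,197), in the holder. Only the blue one fits the description. The dock's port is at (210,229), with its housing at (216,198). The side picture agrees, with blue at (330,135). Next I'll confirm in an enlarged crop and fit the yaws.

```bash
python3 - <<'E'
from h import *
out=[]
for c,b in(("top",[(345,180,60,45),(180,185,66,70)]),("side",[(295,120,60,60),(205,200,90,80)])):
    d=dict(np.load(f"pics/{c}0.npz")); W=cloud(d); im=d["image"]; hsv=cv2.cvtColor(im,cv2.COLOR_RGB2HSV)
    H,S,V=[hsv[...,i].astype(int) for i in range(3)]
    row=[cv2.resize(im[y:y+h,x:x+w],(390,290),interpolation=cv2.INTER_CUBIC) for x,y,w,h in b]
    out.append(np.hstack(row))
    def near(p,r): return np.hypot(W[...,0]-p[0],W[...,1]-p[1])<r
    def rep(n,m,q=None):
        P=W[m]; 
        if len(P)<3: print(c,n,len(P));return
        r=cv2.minAreaRect((P[:,:2]*1000).astype(np.float32))
        C=np.cov(P[:,:2].T); w,v=np.linalg.eigh(C)
        print(c,n,len(P),"med",np.round(np.median(P,0),4),"mid",np.round((P.min(0)+P.max(0))/2,4),"rect",np.round(np.r_[r[0],r[1],r[2]],1),"pca",round(np.degrees(np.arctan2(v[1,1],v[0,1])),1),np.round(np.sqrt(w)*1e3,1))
    blue=(H>100)&(H<130)&(S>100)
    rep("blue",blue&near((.533,-.256),.05)); rep("blue top",blue&near((.533,-.256),.05)&(W[...,2]>.095))
    ye=(H>20)&(H<35)&(S>120)
    rep("yellowtop",ye&near((.53,-.146),.05)&(W[...,2]>.09))
    orr=(H>5)&(H<20)&(S>150)
    rep("holder top",orr&near((.532,-.2),.12)&(W[...,2]>.022)&(W[...,2]<.038))
    red=((H<8)|(H>172))&(S>110)&near((.484,.183),.045)
    gr=(H>45)&(H<80)&(S>90)&near((.484,.183),.045)&(W[...,2]>.025)
    rep("red",red); rep("green",gr)
    rep("block",near((.484,.183),.047)&(W[...,2]>.03)&(W[...,2]<.045)&(S<60))
    rep("housing",near((.56,.17),.1)&(W[...,2]>.051)&(W[...,2]<.066))
cv2.imwrite("pics/crop.png",np.vstack(out)[...,::-1])
E
```

```text
top blue 75 med [ 0.5336 -0.2524  0.1009] mid [ 0.5444 -0.2608  0.0527] rect [ 547.4 -256.3   26.6   65.8   73.3] pca -179.8 [ 6.2 13.2]
top blue top 73 med [ 0.5331 -0.2524  0.101 ] mid [ 0.5334 -0.2522  0.1021] rect [ 532.7 -251.9   39.4   14.5   10.4] pca -166.0 [ 4.1 11.7]
top yellowtop 89 med [ 0.5251 -0.1442  0.1008] mid [ 0.5255 -0.1449  0.0988] rect [ 526.  -145.    39.9   14.5   26.7] pca -152.9 [ 4.3 11.6]
top holder top 888 med [ 0.5221 -0.1975  0.0291] mid [ 0.5293 -0.1989  0.0292] rect [ 529.4 -198.9   63.4  176.     3.4] pca 91.7 [20.  45.7]
top red 18 med [0.4916 0.1816 0.0387] mid [0.4827 0.1855 0.0345] rect [482.6 184.7   7.8  59.9  75. ] pca 164.2 [ 2.2 26.3]
top green 12 med [0.483  0.1856 0.0375] mid [0.4829 0.1846 0.0371] rect [482.8 184.5  59.2   3.5  74. ] pca 74.4 [ 1.3 27.3]
top block 383 med [0.4827 0.1846 0.0365] mid [0.4822 0.1859 0.0372] rect [482.9 186.   62.5  62.8  73.9] pca 78.5 [19.4 20.1]
top housing 545 med [0.5588 0.1633 0.0579] mid [0.5595 0.1638 0.0583] rect [559.5 163.8 121.4  35.   73.7] pca 74.1 [ 9.9 35.1]
side blue 194 med [ 0.5312 -0.2499 
[... 338 characters left out ...]
143.9   38.1   17.    27.6] pca -150.5 [ 4.2 10.9]
side holder top 502 med [ 0.5152 -0.1843  0.0291] mid [ 0.5286 -0.2     0.0276] rect [ 528.4 -198.7   63.7  179.4    3.4] pca 89.8 [18.7 53.9]
side red 16 med [0.4858 0.1841 0.037 ] mid [0.4836 0.1866 0.0362] rect [482.8 184.9   8.   61.1  72.7] pca 164.0 [ 2.4 26.9]
side green 11 med [0.4887 0.2072 0.0368] mid [0.4841 0.1849 0.0366] rect [484.8 184.6  57.8   4.5  75.5] pca 74.8 [ 1.6 27.7]
side block 484 med [0.4816 0.1895 0.036 ] mid [0.4835 0.1854 0.0353] rect [483.3 185.7  64.6  64.9  74.4] pca 99.9 [19.9 20.2]
side housing 574 med [0.5584 0.1685 0.0574] mid [0.5598 0.1656 0.0569] rect [559.8 164.2 123.4  36.7  73.8] pca 73.3 [10.2 36. ]
```

View pics/crop.png

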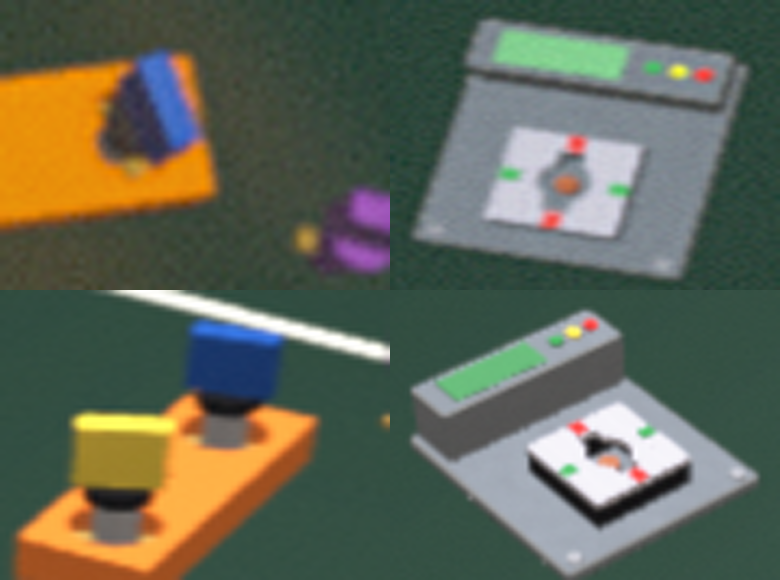

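The crop shows the blue grip in the right-hand holder place at top-view (368,197), and purple is a separate part lying outside. The red marks lie along the line to the housing. Using 193° (half-turned) as the grasp yaw keeps joint 6 in range for the twist.

```bash
cat >> h.py <<'E'
def axes(psi):
    a=np.radians(psi); c,s=np.cos(a),np.sin(a)
    return np.array([[c,s,0],[s,-c,0],[0,0,-1.]])  # rows: tool x,y,z in world
def delta(p0,psi0,p1,psi1):
    t=(psi1-psi0+180)%360-180
    return np.round(axes(psi0)@(np.asarray(p1)-p0)/.4,4), round(-t/30,4)
def yaw():
    s=manip.get_state(); q=s["ee_rot"]; M=R.from_quat(np.r_[q[1:],q[0]]).as_matrix()
    return s,np.degrees(np.arctan2(M[1,0],M[0,0])),M
E
python3 - <<'E'
from h import *
s,y,M=yaw(); p=s["position"]; print(p,y)
e=np.array([.533,-.2528,.17]); ye=193.3
for i in range(6):
    print(delta(p+(e-p)*i/6,y+(ye-y)*i/6,p+(e-p)*(i+1)/6,y+(ye-y)*(i+1)/6))
E
```

```text
[ 0.14603868 -0.55619052  0.19608336] 14.713349268330742
(array([ 0.1881, -0.0813,  0.0109]), np.float64(-0.9921))
(array([0.2036, 0.0228, 0.0109]), np.float64(-0.9921))
(array([0.1654, 0.1208, 0.0109]), np.float64(-0.9921))
(array([0.0836, 0.187 , 0.0109]), np.float64(-0.9921))
(array([-0.0203,  0.2039,  0.0109]), np.float64(-0.9921))
(array([-0.1188,  0.1669,  0.0109]), np.float64(-0.9921))
```

{"op": "carry_out", "data": {"delta_pos": [[0.19,-0.08,0.01],[0.19,-0.08,0.01],[0.19,-0.08,0.01],[0.19,-0.08,0.01]], "turn": [[0,0,-0.99],[0,0,-0.99],[0,0,-0.99],[0,0,-0.99]], "claw": [-1,-1,-1,-1]}}

```text
clock: 1.2
position: [0.2123, -0.5051, 0.1922]
ee_rot: [0.0, 0.925, 0.381, -0.0]
contact_force: [0.7, -0.3, 0.2]
width: 0.0855
gripper_force: 0.0
```

{"op": "carry_out", "data": {"delta_pos": [[0.2,0.02,0.01],[0.2,0.02,0.01],[0.2,0.02,0.01],[0.2,0.02,0.01]], "turn": [[0,0,-0.99],[0,0,-0.99],[0,0,-0.99],[0,0,-0.99]], "claw": [-1,-1,-1,-1]}}

```text
clock: 1.6
position: [0.275, -0.4549, 0.1881]
ee_rot: [0.0, 0.796, 0.605, -0.0]
contact_force: [0.0, 0.2, 0.2]
width: 0.0853
gripper_force: 0.0
```

{"op": "carry_out", "data": {"delta_pos": [[0.165,0.12,0.01],[0.165,0.12,0.01],[0.165,0.12,0.01],[0.165,0.12,0.01]], "turn": [[0,0,-0.99],[0,0,-0.99],[0,0,-0.99],[0,0,-0.99]], "claw": [-1,-1,-1,-1]}}

```text
clock: 2.0
position: [0.3393, -0.4045, 0.1841]
ee_rot: [0.0, 0.614, 0.789, -0.0]
contact_force: [0.7, 0.2, 1.2]
width: 0.0852
gripper_force: 0.0
```

{"op": "carry_out", "data": {"delta_pos": [[0.08,0.19,0.01],[0.08,0.19,0.01],[0.08,0.19,0.01],[0.08,0.19,0.01]], "turn": [[0,0,-0.99],[0,0,-0.99],[0,0,-0.99],[0,0,-0.99]], "claw": [-1,-1,-1,-1]}}

```text
clock: 2.4
position: [0.4054, -0.3553, 0.1799]
ee_rot: [-0.0, 0.392, 0.92, -0.0]
contact_force: [0.0, 0.2, 0.6]
width: 0.0853
gripper_force: 0.0
```

{"op": "carry_out", "data": {"delta_pos": [[-0.02,0.2,0.01],[-0.02,0.2,0.01],[-0.02,0.2,0.01],[-0.02,0.2,0.01]], "turn": [[0,0,-0.99],[0,0,-0.99],[0,0,-0.99],[0,0,-0.99]], "claw": [-1,-1,-1,-1]}}

```text
clock: 2.8
position: [0.4689, -0.306, 0.1759]
ee_rot: [-0.0, 0.143, 0.99, -0.0]
contact_force: [0.1, -0.5, -0.2]
width: 0.0855
gripper_force: 0.0
```

```bash
python3 - <<'E'
from h import *
s,y,M=yaw(); p=s["position"]; print(s["clock"],p,y,s["qpos"])
print(delta(p,y,[.533,-.2528,.15],193.3))
E
```

```text
2.8 [ 0.46888795 -0.306006    0.17585954] 163.56629894974063 [-7.02448812e-01  2.65347289e-01  1.57101319e+00 -5.08958710e-05
  1.30530657e+00 -1.98640959e+00]
(array([-0.1161,  0.1729,  0.0646]), np.float64(-0.9911))
```

{"op": "carry_out", "data": {"delta_pos": [[-0.116,0.173,0.06],[-0.116,0.173,0.06],[-0.116,0.173,0.06],[-0.116,0.173,0.06],[-0.116,0.173,0.06]], "turn": [[0,0,-0.99],[0,0,-0.99],[0,0,-0.99],[0,0,-0.99],[0,0,-0.99]], "claw": [-1,-1,-1,-1,-1]}}

```text
clock: 3.3
position: [0.5327, -0.2536, 0.1518]
ee_rot: [-0.0, -0.113, 0.994, 0.0]
contact_force: [0.0, 0.6, 0.7]
width: 0.0856
gripper_force: 0.0
```

```bash
python3 - <<'E'
from h import *
s,y,M=yaw(); p=s["position"]; print(s["clock"],p,y,s["qpos"])
print(delta(p,y,[.533,-.2528,.066],193.3))
d=manip.get_image("side"); cv2.imwrite("pics/g1.png",cv2.resize(d["image"][60:220,230:430,::-1],None,fx=3,fy=3,interpolation=cv2.INTER_CUBIC))
E
```

```text
3.3 [ 0.53274557 -0.25360453  0.15178926] -167.05202406894273 [-5.62096309e-01  3.25626583e-01  1.54432306e+00 -1.36570558e-04
  1.27189543e+00 -2.35883720e+00]
(array([-0.0011,  0.0018,  0.2145]), np.float64(-0.0117))
```

View pics/g1.png

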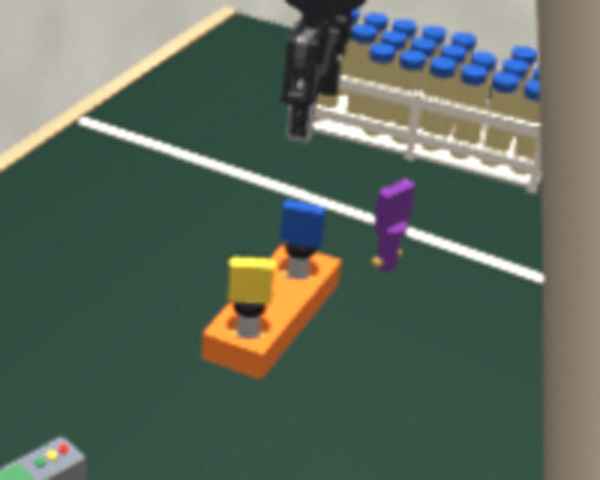

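The open gripper at (315,60) sits above the blue grip at (303,225), and the descent path is clear.

{"op": "carry_out", "data": {"delta_pos": [[0,0.002,0.1],[0,0.002,0.2],[0,0.002,0.215],[0,0.002,0.215],[0,0.002,0.215],[0,0.002,0.215],[0,0.002,0.215],[0,0.002,0.215],[0,0.002,0.215],[0,0.002,0.215],[0,0.002,0.215],[0,0.002,0.215]], "turn": [[0,0,0],[0,0,0],[0,0,0],[0,0,0],[0,0,0],[0,0,0],[0,0,0],[0,0,0],[0,0,0],[0,0,0],[0,0,0],[0,0,0]], "claw": [-1,-1,-1,-1,1,1,1,1,1,1,1,1], "force": 60}}

```text
clock: 4.55
position: [0.5332, -0.254, 0.0672]
ee_rot: [0.001, -0.112, 0.994, -0.001]
contact_force: [0.6, -0.9, 6.1]
width: 0.0001
gripper_force: 2.9
```

```bash
python3 - <<'E'
from h import *
s,y,M=yaw(); print(s["width"],s["gripper_force"],s["contact_force"],s["position"])
a=manip.get_image("side"); b=manip.get_image("top")
A=cv2.resize(a["image"][90:210,270:390],(400,400),interpolation=cv2.INTER_CUBIC)
B=cv2.resize(b["image"][160:250,310:400],(400,400),interpolation=cv2.INTER_CUBIC)
cv2.imwrite("pics/g2.png",np.hstack([A,B])[...,::-1])
E
```

```text
9.789407395411908e-05 2.8822209823920275 [ 0.61285005 -0.8810816   6.0654499 ] [ 0.53322546 -0.25395282  0.06717441]
```

View pics/g2.png

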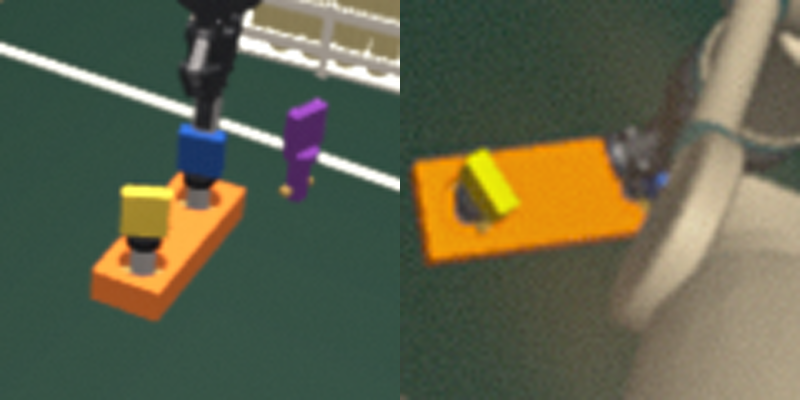

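```bash
python3 - <<'E'
from h import *
s,y,M=yaw(); p=s["position"]
for c in("side","top"):
    d=manip.get_image(c); W=cloud(d); print(c,"tcp px",pix(d,p),"back .1",pix(d,p+[0,0,.1]))
    hsv=cv2.cvtColor(d["image"],cv2.COLOR_RGB2HSV)
    blue=(hsv[...,0]>100)&(hsv[...,0]<130)&(hsv[...,1]>100)&(np.hypot(W[...,0]-.533,W[...,1]+.253)<.05)
    print("blue",blue.sum(),np.nanmin(W[blue],0).round(4),np.nanmax(W[blue],0).round(4))
    grey=(hsv[...,1]<90)&(np.hypot(W[...,0]-.533,W[...,1]+.253)<.08)
    for lo in np.arange(.05,.24,.015):
        m=grey&(W[...,2]>lo)&(W[...,2]<lo+.015)
        if m.sum(): print(round(lo,3),m.sum(),np.nanmedian(W[m],0).round(3),np.nanmin(W[m],0).round(3),np.nanmax(W[m],0).round(3))
E
```

```text
side tcp px (np.float64(330.0), np.float64(138.3)) back .1 (np.float64(332.8), np.float64(108.3))
blue 187 [ 0.4964 -0.2608  0.0564] [ 0.5503 -0.2369  0.2931]
0.05 26 [ 0.528 -0.239  0.057] [ 0.519 -0.249  0.051] [ 0.538 -0.236  0.063]
0.095 6 [ 0.525 -0.249  0.108] [ 0.522 -0.26   0.103] [ 0.534 -0.243  0.11 ]
0.11 41 [ 0.527 -0.244  0.117] [ 0.522 -0.256  0.111] [ 0.544 -0.236  0.125]
0.125 34 [ 0.528 -0.243  0.133] [ 0.521 -0.267  0.125] [ 0.542 -0.237  0.139]
0.14 23 [ 0.522 -0.243  0.15 ] [ 0.514 -0.283  0.144] [ 0.539 -0.221  0.155]
0.155 44 [ 0.519 -0.224  0.165] [ 0.512 -0.299  0.155] [ 0.534 -0.206  0.17 ]
0.17 63 [ 0.518 -0.233  0.179] [ 0.509 -0.312  0.17 ] [ 0.545 -0.194  0.185]
0.185 102 [ 0.518 -0.207  0.193] [ 0.507 -0.313  0.185] [ 0.547 -0.187  0.199]
0.2 97 [ 0.519 -0.225  0.207] [ 0.509 -0.272  0.2  ] [ 0.548 -0.203  0.214]
0.215 54 [ 0.521 -0.218  0.222] [ 0.512 -0.241  0.215] [ 0.537 -0.21   0.23 ]
0.23 134 [ 0.517 -0.223  0.238] [ 0.494 -0.264  0.23 ] [ 0.565 -0.211  0.245]
top tcp px (np.float64(367.4), np.float64(197.7)) back .1 (np.float64(377.2), np.float64(
[... 288 characters left out ...]
  0.092]
0.11 1 [ 0.523 -0.248  0.114] [ 0.523 -0.248  0.114] [ 0.523 -0.248  0.114]
0.125 1 [ 0.523 -0.244  0.129] [ 0.523 -0.244  0.129] [ 0.523 -0.244  0.129]
0.14 5 [ 0.516 -0.234  0.154] [ 0.513 -0.235  0.15 ] [ 0.521 -0.227  0.155]
0.155 12 [ 0.517 -0.226  0.161] [ 0.512 -0.231  0.156] [ 0.523 -0.215  0.167]
0.17 9 [ 0.515 -0.218  0.174] [ 0.509 -0.221  0.171] [ 0.537 -0.209  0.18 ]
0.185 64 [ 0.519 -0.201  0.193] [ 0.507 -0.215  0.185] [ 0.533 -0.194  0.2  ]
0.2 33 [ 0.523 -0.212  0.207] [ 0.513 -0.222  0.2  ] [ 0.535 -0.205  0.215]
0.215 22 [ 0.52  -0.216  0.221] [ 0.514 -0.219  0.216] [ 0.533 -0.212  0.229]
0.23 23 [ 0.527 -0.215  0.238] [ 0.495 -0.262  0.231] [ 0.555 -0.214  0.244]
```

```bash
python3 - <<'E'
from h import *
d=manip.get_image("side"); W=cloud(d)
d0=dict(np.load("pics/side0.npz")); W0=cloud(d0)
for D,w in((d0,W0),(d,W)):
    hsv=cv2.cvtColor(D["image"],cv2.COLOR_RGB2HSV)
    b=(hsv[...,0]>100)&(hsv[...,0]<130)&(hsv[...,1]>100); b[:120]=0;b[165:]=0;b[:,:315]=0;b[:,350:]=0
    v,u=np.nonzero(b); P=w[b]; print(len(u),u.min(),u.max(),v.min(),v.max(),np.median(P,0).round(4),np.nanpercentile(P,[3,97],axis=0).round(4).tolist())
for v in range(110,150,3): print(v,[f"{W[v,u,0]*1e3:.0f},{W[v,u,1]*1e3:.0f},{W[v,u,2]*1e3:.0f}" for u in range(322,345,3)])
A=cv2.resize(d["image"][60:170,290:380],(490,599),interpolation=cv2.INTER_CUBIC)
cv2.imwrite("pics/g3.png",A[...,::-1])
E
```

```text
210 323 338 126 142 [ 0.5328 -0.2504  0.082 ] [[0.5147, -0.3762, -0.0003], [0.5993, -0.2437, 0.1032]]
202 323 337 127 143 [ 0.532  -0.2448  0.0813] [[0.5138, -0.3787, -0.0004], [0.6149, -0.2383, 0.1045]]
110 ['690,-492,-3', '525,-192,194', '518,-195,194', '511,-198,196', 'nan,nan,nan', '515,-243,173', '638,-529,-3', '631,-539,-6']
113 ['677,-470,-0', '525,-192,185', '517,-195,186', '511,-199,186', '521,-238,164', '520,-256,155', '628,-510,-3', '618,-513,-1']
116 ['667,-451,0', '532,-208,165', '524,-209,168', '515,-210,170', '513,-224,164', '524,-266,140', '619,-494,-5', '608,-494,-1']
119 ['657,-434,0', '648,-438,2', '542,-247,133', '521,-224,152', '517,-234,148', '616,-464,-0', '606,-468,1', '599,-476,-1']
122 ['647,-417,1', '637,-418,4', '537,-240,128', '530,-243,129', '523,-249,129', '607,-447,-1', '598,-452,-0', '590,-460,-1']
125 ['638,-400,1', '631,-407,-1', '535,-237,120', '530,-246,118', '523,-250,119', '597,-429,0', '588,-434,1', '581,-442,-1']
128 ['631,-389,-3', '548,-245,102', '538,-245,105', '526,-239,113', '522,-249,109', '587,-410,2', '577,-412,4', '572,-425,-1']
131 [
[... 164 characters left out ...]
,85', '525,-241,92', '519,-247,91', '571,-380,0', '564,-388,-2', '553,-387,3']
137 ['604,-340,-1', '545,-244,72', '535,-244,77', '526,-245,79', '518,-247,81', '563,-366,-1', '557,-374,-3', '547,-377,-0']
140 ['595,-324,-1', '544,-243,63', '534,-243,67', '525,-244,69', '518,-249,70', '553,-347,2', '548,-357,-2', '541,-366,-4']
143 ['586,-309,-1', '543,-243,53', '531,-240,59', '523,-241,62', '518,-252,57', '546,-332,2', '541,-344,-3', '533,-349,-3']
146 ['556,-251,33', '552,-262,28', '529,-237,51', '522,-242,51', '527,-273,31', '520,-278,32', '514,-287,29', '527,-339,-6']
149 ['550,-241,30', '551,-264,16', '533,-246,34', '525,-249,35', '528,-277,18', '513,-267,30', '506,-271,30', '515,-315,1']
```

View pics/g3.png

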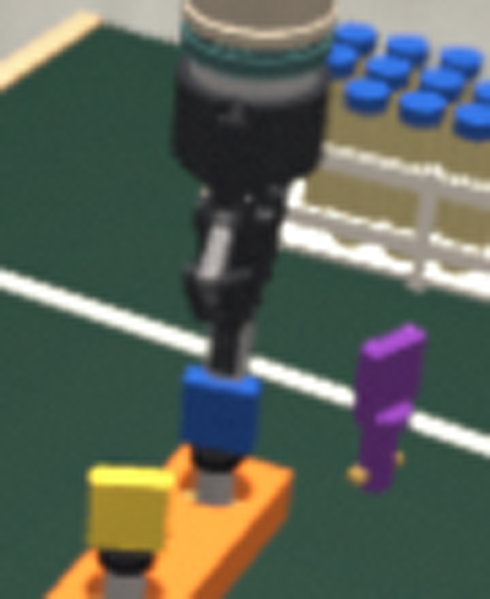

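The side view shows the shut fingertips at crop (228,370) resting on top of the grip, at about z = 0.103, yet the reported TCP is 0.067. So the real tips are about 35 mm higher than reported. I'll raise, open, and measure the tips directly.

{"op": "carry_out", "data": {"delta_pos": [[0,0,-0.1],[0,0,-0.1],[0,0,-0.1],[0,0,-0.1],[0,0,-0.1]], "turn": [[0,0,0],[0,0,0],[0,0,0],[0,0,0],[0,0,0]], "claw": [1,1,1,1,1]}}

```text
clock: 5.3
position: [0.5314, -0.2526, 0.1047]
ee_rot: [-0.001, -0.112, 0.994, 0.001]
contact_force: [-0.5, -0.1, -0.2]
width: 0.0
gripper_force: 0.0
```

```bash
python3 - <<'E'
from h import *
print(manip.pinch_z,[a for a in dir(manip) if a[0]!='_'])
s,y,M=yaw(); p=s["position"]; print(s["clock"],p,y,s["contact_force"],s["width"])
d=manip.get_image("side"); W=cloud(d); print(pix(d,p))
d0=dict(np.load("pics/side0.npz")); W0=cloud(d0)
new=(W0[...,2]-W[...,2]<-.03)&(np.hypot(W[...,0]-p[0],W[...,1]-p[1])<.07)
for lo in np.arange(.08,.26,.01):
    m=new&(W[...,2]>lo)&(W[...,2]<lo+.01)
    if m.sum(): print(round(lo,3),m.sum(),np.nanmedian(W[m],0).round(3),np.nanmin(W[m],0).round(3)[:2],np.nanmax(W[m],0).round(3)[:2],np.nonzero(m)[0].max())
for q in("probe_mid","probe_foot"): print([(np.round(r["point"],4),round(r["score"],2)) for r in manip.place_of("side",q)[:3]])
hsv=cv2.cvtColor(d["image"],cv2.COLOR_RGB2HSV)
b=(hsv[...,0]>100)&(hsv[...,0]<130)&(hsv[...,1]>100)&(np.hypot(W[...,0]-.533,W[...,1]+.253)<.05)
t=b&(W[...,2]>.095)&(W[...,2]<.12); P=W[t]; r=cv2.minAreaRect((P[:,:2]*1000).astype(np.float32)); print("top",len(P),np.median(P,0),r)
P=W[b];print(np.median(P,0))
E
```

```text
0.0187 ['MotionError', 'get_image', 'get_state', 'pinch_z', 'place_of', 'sign_off', 'spot_in']
5.3 [ 0.53142819 -0.25260901  0.10471202] -167.0869104881243 [-0.48083598 -0.05596017 -0.22653611] 3.6198818889178964e-06
(np.float64(331.4), np.float64(127.7))
0.08 2 [ 0.512 -0.257  0.081] [ 0.511 -0.262] [ 0.513 -0.253] 137
0.09 3 [ 0.51  -0.255  0.093] [ 0.51 -0.27] [ 0.515 -0.255] 134
0.1 6 [ 0.511 -0.254  0.101] [ 0.508 -0.264] [ 0.547 -0.25 ] 132
0.14 17 [ 0.526 -0.246  0.145] [ 0.52 -0.26] [ 0.541 -0.241] 118
0.15 23 [ 0.524 -0.241  0.154] [ 0.517 -0.259] [ 0.538 -0.235] 116
0.16 33 [ 0.525 -0.241  0.164] [ 0.518 -0.255] [ 0.538 -0.234] 114
0.17 15 [ 0.525 -0.241  0.173] [ 0.518 -0.259] [ 0.54  -0.236] 110
0.18 20 [ 0.521 -0.245  0.187] [ 0.512 -0.282] [ 0.533 -0.217] 109
0.19 29 [ 0.52  -0.22   0.193] [ 0.511 -0.283] [ 0.535 -0.211] 108
0.2 41 [ 0.517 -0.22   0.207] [ 0.51  -0.299] [ 0.533 -0.203] 106
0.21 45 [ 0.517 -0.231  0.216] [ 0.508 -0.3  ] [ 0.545 -0.195] 104
0.22 62 [ 0.517 -0.218  0.226] [ 0.506 -0.268] [ 0.545 -0.19 ] 102
0.23 79 [ 0.517 -0.214  0.234] [ 0.506 -0.277] [ 0.544 -0.189] 98
0.24 76 [ 0.518 -0.231  0.246] [ 0.509 -0.275] [ 0.547 -0.206] 92
0.25 45 [ 0.518 -0.219  0.255] [ 0.512 -0.253] [ 0.534 -0.21 ] 89
[(array([ 0.4839, -0.3493,  0.052 ]), 0.49)]
[(array([ 0.4788, -0.3417,  0.0013]), 0.77), (array([ 0.5301, -0.2571,  0.0038]), 0.74)]
top 62 [ 0.52951979 -0.25002982  0.1009147 ] ((529.2780151367188, -252.7057342529297), (39.933860778808594, 17.86842918395996), 14.689643859863281)
[ 0.52662242 -0.24938444  0.08612053]
```

The real shut tips are at z ≈ 0.139 with 0.105 reported, so the offset is about 35 mm, which the contact with the grip top also supports. The probe still stands upright at about (0.530, -0.2527). I'll open and go down 72 mm.

{"op": "carry_out", "data": {"delta_pos": [[0,0,-0.1],[0,0,-0.1],[0.003,0,-0.1],[0.003,0,-0.1],[0.003,0,-0.1],[0.003,0,-0.1],[0.003,0,-0.05],[0.003,0,0],[0.003,0,0.03],[0.003,0,0.05],[0.003,0,0.05]], "turn": [[0,0,0],[0,0,0],[0,0,0],[0,0,0],[0,0,0],[0,0,0],[0,0,0],[0,0,0],[0,0,0],[0,0,0],[0,0,0]], "claw": [-1,-1,-1,-1,-1,-1,-1,-1,-1,-1,-1]}}

```text
clock: 6.55
position: [0.5305, -0.2531, 0.0848]
ee_rot: [-0.001, -0.112, 0.994, 0.001]
contact_force: [-0.3, 0.9, 0.9]
width: 0.0856
gripper_force: 0.0
```

```bash
python3 - <<'E'
from h import *
s,y,M=yaw(); p=s["position"]; print(s["clock"],p,y,s["contact_force"],s["width"])
d=manip.get_image("side"); W=cloud(d)
d0=dict(np.load("pics/side0.npz")); W0=cloud(d0)
new=(W0[...,2]-W[...,2]<-.03)&(np.hypot(W[...,0]-p[0],W[...,1]-p[1])<.08)
for lo in np.arange(.06,.2,.01):
    m=new&(W[...,2]>lo)&(W[...,2]<lo+.01)
    if m.sum(): print(round(lo,3),m.sum(),np.nanmedian(W[m],0).round(3),np.nanmin(W[m],0).round(3)[:2],np.nanmax(W[m],0).round(3)[:2],np.nonzero(m)[0].max())
A=cv2.resize(d["image"][60:170,290:380],(490,599),interpolation=cv2.INTER_CUBIC)
cv2.imwrite("pics/g4.png",A[...,::-1])
E
```

```text
6.55 [ 0.53046993 -0.25306866  0.08477189] -167.09074754527285 [-0.25523656  0.90915858  0.85503919] 0.085563494631775
0.12 1 [ 0.536 -0.297  0.13 ] [ 0.536 -0.297] [ 0.536 -0.297] 113
0.13 26 [ 0.532 -0.292  0.137] [ 0.511 -0.303] [ 0.544 -0.203] 128
0.14 40 [ 0.522 -0.205  0.145] [ 0.509 -0.302] [ 0.543 -0.194] 127
0.15 38 [ 0.523 -0.205  0.155] [ 0.509 -0.301] [ 0.549 -0.194] 123
0.16 38 [ 0.522 -0.204  0.165] [ 0.509 -0.309] [ 0.537 -0.193] 121
0.17 13 [ 0.528 -0.296  0.177] [ 0.506 -0.304] [ 0.535 -0.199] 118
0.18 59 [ 0.518 -0.188  0.185] [ 0.501 -0.327] [ 0.534 -0.176] 117
0.19 50 [ 0.51  -0.212  0.195] [ 0.502 -0.325] [ 0.534 -0.179] 115
0.2 57 [ 0.514 -0.188  0.205] [ 0.503 -0.317] [ 0.531 -0.178] 111
```

View pics/g4.png

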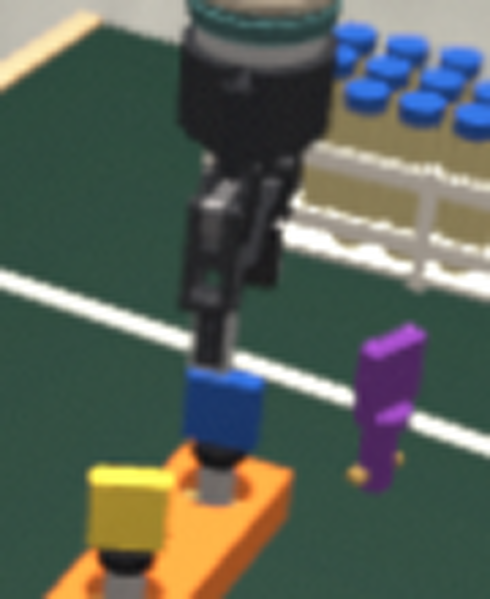

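The open tips straddle the grip at z ≈ 0.132 (near tip at crop (212,365)), which confirms the offset of about 34.5 mm. I'll lower another 52 mm and close.

{"op": "carry_out", "data": {"delta_pos": [[0,0,0.04],[0,0,0.08],[0,0,0.13],[0,0,0.13],[0,0,0.13],[0,0,0.13],[0,0,0.13],[0,0,0.13],[0,0,0.13],[0,0,0.13],[0,0,0.13]], "turn": [[0,0,0],[0,0,0],[0,0,0],[0,0,0],[0,0,0],[0,0,0],[0,0,0],[0,0,0],[0,0,0],[0,0,0],[0,0,0]], "claw": [-1,-1,-1,-1,1,1,1,1,1,1,1], "force": 60}}

```text
clock: 7.7
position: [0.5314, -0.2536, 0.0346]
ee_rot: [0.0, -0.112, 0.994, -0.0]
contact_force: [-0.6, 0.4, 4.3]
width: 0.0132
gripper_force: 61.0
```

{"op": "carry_out", "data": {"delta_pos": [[0,0,-0.05],[0,0,-0.12],[0,0,-0.22],[0,0,-0.22],[0,0,-0.22]], "turn": [[0,0,0],[0,0,0],[0,0,0],[0,0,0],[0,0,0]], "claw": [1,1,1,1,1]}}

```text
clock: 8.2
position: [0.5314, -0.2536, 0.1225]
ee_rot: [0.001, -0.112, 0.994, -0.0]
contact_force: [-0.2, 0.8, -1.8]
width: 0.0132
gripper_force: 60.7
```

```bash
python3 - <<'E'
from h import *
s,y,M=yaw(); p=s["position"]; print(s["clock"],p,y,s["contact_force"],s["width"],s["gripper_force"])
a,b=np.array([.508,-.034,.122]),np.array([.483,.1853,.122])
print(delta(p,y,a,y),delta(a,y,b,163.8))
d=manip.get_image("side"); print([(np.round(r["point"],4),round(r["score"],2)) for q in ("probe_mid","probe_foot") for r in manip.place_of("side",q)[:3]])
E
```

```text
8.2 [ 0.53135472 -0.25359234  0.12254341] -167.08572418689593 [-0.16346639  0.7892817  -1.82700625] 0.013244577095294375 60.72159290313721
(array([-0.0658,  0.5481,  0.0014]), np.float64(-0.0)) (array([-0.0616,  0.5484,  0.    ]), np.float64(0.9705))
[(array([ 0.5315, -0.253 ,  0.1453]), 0.67), (array([ 0.481 , -0.3483,  0.052 ]), 0.49), (array([ 0.4783, -0.3421, -0.0027]), 0.62), (array([ 0.5303, -0.2572,  0.0944]), 0.51)]
```

The grip is good and the probe is up, with its foot at z ≈ 0.094. The path crosses the yellow probe (top at 0.102), so I'll raise further before traversing.

{"op": "carry_out", "data": {"delta_pos": [[0,0,-0.06],[0,0,-0.12],[0,0,-0.12],[-0.066,0.1,-0.12],[-0.066,0.2,-0.12],[-0.066,0.3,-0.12],[-0.066,0.4,-0.12],[-0.066,0.5,-0.12],[-0.066,0.548,-0.12],[-0.066,0.548,-0.12]], "turn": [[0,0,0],[0,0,0],[0,0,0],[0,0,0],[0,0,0],[0,0,0],[0,0,0],[0,0,0],[0,0,0],[0,0,0]], "claw": [1,1,1,1,1,1,1,1,1,1]}}

```text
clock: 9.35
position: [0.5056, -0.031, 0.1681]
ee_rot: [-0.002, -0.114, 0.993, 0.001]
contact_force: [0.3, -0.8, -1.3]
width: 0.0133
gripper_force: 60.6
```

{"op": "carry_out", "data": {"delta_pos": [[-0.062,0.1,0],[-0.062,0.2,0],[-0.062,0.3,0],[-0.062,0.4,0],[-0.062,0.5,0],[-0.062,0.548,0],[-0.062,0.548,0],[-0.062,0.548,0.06],[-0.062,0.548,0.15],[-0.062,0.548,0.15],[-0.062,0.548,0.15]], "turn": [[0,0,0.2],[0,0,0.4],[0,0,0.6],[0,0,0.8],[0,0,0.97],[0,0,0.97],[0,0,0.97],[0,0,0.97],[0,0,0.97],[0,0,0.97],[0,0,0.97]], "claw": [1,1,1,1,1,1,1,1,1,1,1]}}

```text
clock: 10.45
position: [0.483, 0.184, 0.1093]
ee_rot: [-0.001, 0.141, 0.99, -0.001]
contact_force: [0.9, -0.7, -0.6]
width: 0.0134
gripper_force: 60.4
```

```bash
python3 - <<'E'
from h import *
s,y,M=yaw(); p=s["position"]; print(s["clock"],p,y,s["contact_force"],s["width"],s["qpos"],M[:,2])
for c in("side","top"):
    d=manip.get_image(c); np.savez(f"pics/{c}1.npz",**d); W=cloud(d); hsv=cv2.cvtColor(d["image"],cv2.COLOR_RGB2HSV)
    for q in ("probe_mid","probe_foot","mouth","seat"):
        print(c,q,[(np.round(r["point"],4),round(r["score"],2)) for r in manip.place_of(c,q)[:3] if np.hypot(*(np.array(r["point"])[:2]-p[:2]))<.06])
    b=(hsv[...,0]>100)&(hsv[...,0]<130)&(hsv[...,1]>100)&(np.hypot(W[...,0]-p[0],W[...,1]-p[1])<.05)&(W[...,2]<.2)
    P=W[b]
    if len(P)>5:
        r=cv2.minAreaRect((P[:,:2]*1000).astype(np.float32)); w,v=np.linalg.eigh(np.cov(P[:,:2].T)); print(c,"blue",len(P),np.median(P,0).round(4),np.round(np.r_[r[0],r[1],r[2]],1),P.min(0).round(4),P.max(0).round(4),np.degrees(np.arctan2(v[1,1],v[0,1])).round(1))
a=np.load("pics/side1.npz")["image"][150:270,200:310]
cv2.imwrite("pics/d1.png",cv2.resize(a,(550,600),interpolation=cv2.INTER_CUBIC)[...,::-1])
E
```

```text
10.45 [0.48301716 0.1840143  0.10929922] 163.74756205950501 [ 0.86031214 -0.65438188 -0.61043823] 0.01335192026438586 [ 2.29840227e-01  2.56559043e-01  1.76208600e+00 -7.39131967e-04
  1.12536803e+00 -1.05697986e+00] [-0.00220471 -0.00120087 -0.99999685]
side probe_mid [(array([0.4862, 0.1844, 0.1276]), 0.51)]
side probe_foot [(array([0.4838, 0.1845, 0.0772]), 0.67)]
side mouth [(array([0.4826, 0.1852, 0.0387]), 0.97)]
side seat [(array([0.4804, 0.1868, 0.0139]), 0.84)]
side blue 155 [0.4682 0.1901 0.1644] [478.  186.2  17.2  30.7  62.9] [0.4631 0.1744 0.1276] [0.4892 0.1981 0.198 ] 135.7
top probe_mid []
top probe_foot []
top mouth [(array([0.4855, 0.1826, 0.0375]), 0.87)]
top seat [(array([0.4825, 0.1808, 0.0126]), 0.68)]
```

View pics/d1.png

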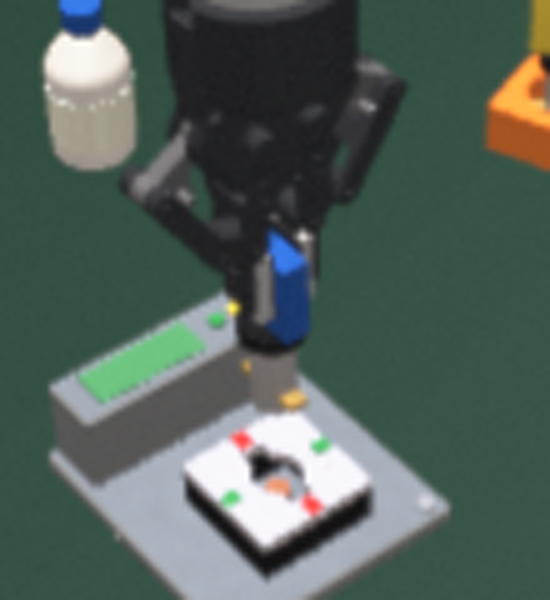

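The probe hangs over the port, with its foot at crop (272,408) and the port centre at (277,487). The lugs line up with the red marks (brass at (293,400) and (247,367)). I'll fit the shaft axis against the port.

```bash
python3 - <<'E'
from h import *
from scipy.optimize import least_squares
d=dict(np.load("pics/side1.npz")); W=cloud(d); hsv=cv2.cvtColor(d["image"],cv2.COLOR_RGB2HSV)
cam=np.linalg.inv(d["world_to_cam"])[:2,3]; c0=np.array([.483,.184])
near=np.hypot(W[...,0]-c0[0],W[...,1]-c0[1])<.03
def fit(lo,hi,r):
    m=near&(W[...,2]>lo)&(W[...,2]<hi); P=W[m][:,:2]
    f=least_squares(lambda c:np.hypot(*(P-c).T)-r,c0+(c0-cam)*.0,loss="soft_l1",f_scale=.002); v,u=np.nonzero(m)
    print(lo,len(P),f.x.round(4),np.abs(f.fun).mean().round(4),"tool x off",(axes(163.75)@np.r_[f.x-c0,0]).round(4), "cols",u.min(),u.max())
fit(.097,.122,.0105); fit(.082,.09,.0105);fit(.097,.11,.0105); fit(.11,.122,.0105)
# column edges of shaft rows, vs projected axis
for z in(.085,.1,.105,.11,.115):
    u,v=pix(d,[*c0,z]); print(z,u,v,hsv[int(round(v)),240:266].tolist() if z==.105 else "",[f"{W[int(round(v)),k,2]*1e3:.0f}" for k in range(244,266)])
d0=dict(np.load("pics/side0.npz"))
for k,p in dict(m=(.4830,.1851,.037)).items(): print(pix(d0,p))
# dark port outline in earlier image: copper plunger centroid
for c in("side","top"):
    D=dict(np.load(f"pics/{c}0.npz")); w=cloud(D); h=cv2.cvtColor(D["image"],cv2.COLOR_RGB2HSV)
    m=(h[...,0]<15)&(h[...,1]>70)&(np.hypot(w[...,0]-.483,w[...,1]-.185)<.014); v,u=np.nonzero(m); print(c,"copper px",u.mean(),v.mean(),len(u),"expected",pix(D,[.483,.185,.027]))
E
```

```text
0.097 67 [0.4847 0.1831] 0.0006 tool x off [-0.0019 -0.0004  0.    ] cols 250 259
0.082 16 [0.4847 0.1834] 0.0008 tool x off [-0.0018 -0.0001  0.    ] cols 250 257
0.097 41 [0.4847 0.1831] 0.0006 tool x off [-0.0019 -0.0004  0.    ] cols 250 259
0.11 26 [0.4849 0.183 ] 0.0006 tool x off [-0.0021 -0.0004  0.    ] cols 250 258
0.085 254.9 229.2  ['26', '24', '24', '22', '20', '20', '89', '93', '94', '95', '93', '94', '93', '94', '95', '95', '96', '8', '13', '12', '9', '-2']
0.1 254.7 224.4  ['44', '41', '40', '38', '37', '93', '103', '107', '108', '109', '110', '111', '108', '108', '103', '100', '-2', '-2', '-1', '-1', '-3', '-2']
0.105 254.7 222.8 [[15, 5, 96], [10, 9, 89], [0, 3, 87], [0, 3, 88], [10, 9, 89], [30, 3, 87], [30, 3, 88], [17, 24, 94], [18, 98, 125], [19, 129, 176], [14, 46, 123], [10, 20, 114], [11, 18, 112], [10, 20, 113], [12, 22, 115], [10, 20, 116], [10, 20, 116], [10, 20, 114], [17, 17, 108], [72, 27, 95], [76, 74, 86], [76, 91, 84], [77, 90, 82], [76, 85, 84], [75, 85, 84], [76, 89, 83]] ['50', '43', '46', '43', '90', '95', '108', '110', '112', '112', '113', '113', '113', '110', '107', '102', '-0', '-1', '-2', '-1', '1', '-1']
0.11 254.6 221.2  ['56', '54', '50', '49', '44', '45', '114', '117', '117', '119', '121', '118', '117', '115', '115', '1', '1', '1', '0', '-2', '-3', '1']
0.115 254.5 219.5  ['57', '56', '54', '50', '53', '49', '127', '126', '127', '125', '129', '129', '127', '126', '125', '-0', '-1', '-1', '-1', '-4', '2', '-0']
(np.float64(255.3), np.float64(244.2))
side copper px 255.27272727272728 247.0 11 expected (np.float64(255.4), np.float64(247.1))
top copper px 209.5 229.28571428571428 14 expected (np.float64(209.6), np.float64(229.0))
```

The port centre is (0.483, 0.185), confirmed by the copper pin's pixels, and the shaft axis is (0.4847, 0.1832). I'll shift 2 mm and 1.4 mm and enter gently.

{"op": "carry_out", "data": {"delta_pos": [[0.005,0.0035,0.03],[0.005,0.0035,0.06],[0.005,0.0035,0.09],[0.005,0.0035,0.1],[0.005,0.0035,0.11],[0.005,0.0035,0.118],[0.005,0.0035,0.118]], "turn": [[0,0,0],[0,0,0],[0,0,0],[0,0,0],[0,0,0],[0,0,0],[0,0,0]], "claw": [1,1,1,1,1,1,1], "force": 80}}

```text
clock: 11.65
position: [0.4815, 0.1871, 0.0624]
ee_rot: [-0.0, 0.141, 0.99, -0.0]
contact_force: [-0.0, -0.1, -0.7]
width: 0.0133
gripper_force: 81.0
```

No contact with the foot about 3 mm into the mouth. I'll continue to the lugs and the pin.

{"op": "carry_out", "data": {"delta_pos": [[0,0,0.008],[0,0,0.016],[0,0,0.022],[0,0,0.027],[0,0,0.031],[0,0,0.031]], "turn": [[0,0,0],[0,0,0],[0,0,0],[0,0,0],[0,0,0],[0,0,0]], "claw": [1,1,1,1,1,1]}}

```text
clock: 12.25
position: [0.4818, 0.1872, 0.0507]
ee_rot: [0.0, 0.141, 0.99, 0.0]
contact_force: [-0.2, -0.8, 6.2]
width: 0.0125
gripper_force: 82.1
```

{"op": "carry_out", "data": {"delta_pos": [[0,0,0.008],[0,0,0.014],[0,0,0.02],[0,0,0.024],[0,0,0.027],[0,0,0.027]], "turn": [[0,0,0],[0,0,0],[0,0,0],[0,0,0],[0,0,0],[0,0,0]], "claw": [1,1,1,1,1,1]}}

```text
clock: 12.85
position: [0.4819, 0.1873, 0.0407]
ee_rot: [0.001, 0.141, 0.99, 0.0]
contact_force: [-1.8, -0.9, 9.7]
width: 0.0127
gripper_force: 83.2
```

{"op": "carry_out", "data": {"delta_pos": [[0,0,0.003],[0,0,0.006],[0,0,0.006]], "turn": [[0,0,0],[0,0,0],[0,0,0]], "claw": [1,1,1]}}

```text
clock: 13.15
position: [0.4822, 0.1873, 0.0405]
ee_rot: [0.001, 0.141, 0.99, 0.0]
contact_force: [-4.5, -1.5, 25.0]
width: 0.0128
gripper_force: 85.5
```

Contact is firm (25 N and z has stopped falling), so the probe is fully home. Now I'll twist clockwise (positive about tool z), pivoting about the probe axis, which is about 1.9 mm off the TCP.

{"op": "carry_out", "data": {"delta_pos": [[-0.0001,0.0004,0],[-0.0003,0.0008,0],[-0.0005,0.0012,0],[-0.0007,0.0016,0],[-0.0009,0.0019,0],[-0.0011,0.0022,0],[-0.0011,0.0022,0]], "turn": [[0,0,0.17],[0,0,0.34],[0,0,0.5],[0,0,0.67],[0,0,0.84],[0,0,1],[0,0,1]], "claw": [1,1,1,1,1,1,1]}}

```text
clock: 13.85
position: [0.4845, 0.1883, 0.0405]
ee_rot: [0.002, 0.393, 0.92, 0.002]
contact_force: [-2.9, -1.6, 22.2]
width: 0.0129
gripper_force: 84.7
```

```bash
python3 - <<'E'
from h import *
s,y,M=yaw(); print(s["position"],y,s["contact_force"],s["moment"],s["width"],s["gripper_force"],s["qpos"][5])
E
```

```text
[0.48451992 0.18833569 0.04054323] 133.75553520574397 [-2.89896278 -1.57416054 22.22639498] [-0.29664435  0.6222455  -0.05736247] 0.012898642270642508 84.66592669487 -0.5261551224821229
```

{"op": "carry_out", "data": {"delta_pos": [[-0.0001,0.0004,0],[-0.0003,0.0008,0],[-0.0005,0.0012,0],[-0.0007,0.0016,0],[-0.0009,0.0019,0],[-0.0011,0.0022,0],[-0.0011,0.0022,0]], "turn": [[0,0,0.17],[0,0,0.34],[0,0,0.5],[0,0,0.67],[0,0,0.84],[0,0,1],[0,0,1]], "claw": [1,1,1,1,1,1,1]}}

```text
clock: 14.55
position: [0.4858, 0.1886, 0.0405]
ee_rot: [0.002, 0.617, 0.787, 0.002]
contact_force: [-1.8, -1.7, 21.8]
width: 0.0125
gripper_force: 84.6
```

```bash
python3 - <<'E'
from h import *
s,y,M=yaw(); print(s["position"],y,s["contact_force"],s["moment"],s["width"],s["gripper_force"],s["qpos"][5])
E
```

```text
[0.48578493 0.188592   0.04054065] 103.75317778272019 [-1.784367   -1.70496232 21.78261468] [-0.321743    0.52929677 -0.01508841] 0.012537974706395255 84.58142638206482 -0.0023874699602600908
```

{"op": "carry_out", "data": {"delta_pos": [[-0.0001,0.0004,0],[-0.0003,0.0008,0],[-0.0005,0.0012,0],[-0.0007,0.0016,0],[-0.0009,0.0019,0],[-0.0011,0.0022,0],[-0.0011,0.0022,0],[-0.0011,0.0022,0]], "turn": [[0,0,0.17],[0,0,0.34],[0,0,0.5],[0,0,0.67],[0,0,0.84],[0,0,1],[0,0,1],[0,0,1]], "claw": [1,1,1,1,1,1,1,1]}}

```text
clock: 15.35
position: [0.4869, 0.1885, 0.0405]
ee_rot: [0.002, 0.8, 0.601, 0.003]
contact_force: [-3.1, -0.5, 21.1]
width: 0.0131
gripper_force: 84.6
```

```bash
python3 - <<'E'
from h import *
s,y,M=yaw(); p=s["position"]; print(p,y,s["contact_force"],s["moment"],s["width"],s["gripper_force"],M[:,2])
ims=[]
for c,b in(("side",(205,160,90,100)),("top",(170,180,80,88))):
    d=manip.get_image(c); x,yy,w,h=b; ims.append(cv2.resize(d["image"][yy:yy+h,x:x+w],(400,444),interpolation=cv2.INTER_CUBIC))
    W=cloud(d); hsv=cv2.cvtColor(d["image"],cv2.COLOR_RGB2HSV)
    m=(hsv[...,0]>100)&(hsv[...,0]<130)&(hsv[...,1]>100)&(np.hypot(W[...,0]-p[0],W[...,1]-p[1])<.05)&(W[...,2]<.13); P=W[m]
    if len(P)>8:
        r=cv2.minAreaRect((P[:,:2]*1000).astype(np.float32)); print(c,len(P),r,P[:,2].min(),P[:,2].max())
cv2.imwrite("pics/f1.png",np.hstack(ims)[...,::-1])
E
```

```text
[0.48685852 0.18849823 0.04053333] 73.83335267948947 [-3.14186957 -0.49467453 21.12028012] [-0.17500258  0.54222823  0.04855517] 0.013066217122499349 84.56709265708923 [ 0.00640734  0.00106066 -0.99997891]
side 117 ((480.35675048828125, 194.7540740966797), (35.75613784790039, 48.267250061035156), 36.95051574707031) 0.06583867520085251 0.12847789917814967
```

View pics/f1.png

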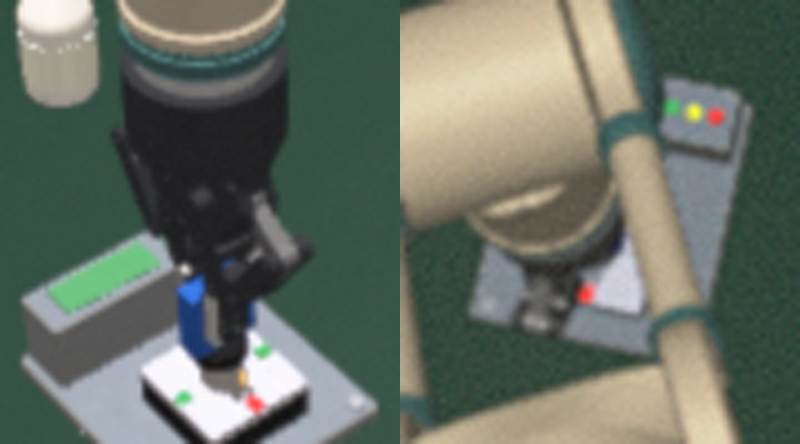

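The side view shows the blue grip turned a quarter turn and the collar close above the block. A brass-coloured spot at crop (242,380) needs checking in 3D, to rule out a lug sitting above the lip.

```bash
python3 - <<'E'
from h import *
d=manip.get_image("side"); W=cloud(d); hsv=cv2.cvtColor(d["image"],cv2.COLOR_RGB2HSV)
for v in range(238,254): print(v,[f"{hsv[v,u,0]},{hsv[v,u,1]},{hsv[v,u,2]}|{W[v,u,2]*1e3:.0f}" for u in range(250,264)])
a=np.array([.483,.185])
for n,off,z in(("-x lug if unturned",(axes(163.8)[0,:2]*.016),.026),("near green +y? lug",axes(73.8)[0,:2]*.016,.026),("other",-axes(73.8)[0,:2]*.016,.026),("foot",np.zeros(2),.037),("collar bot",np.zeros(2),.056),("notch end at lip",axes(163.8)[0,:2]*.02,.037),("redmark",axes(163.8)[0,:2]*.027,.037)): print(n,pix(d,[*(a+off),z]))
cv2.imwrite("pics/f2.png",cv2.resize(d["image"][215:265,225:285],(720,600),interpolation=cv2.INTER_CUBIC)[...,::-1])
E
```

```text
238 ['110,188,110|73', '109,185,109|69', '110,158,103|70', '110,107,98|70', '113,64,64|64', '130,17,45|64', '120,6,42|63', '150,6,41|63', '135,12,42|65', '120,11,46|67', '124,16,109|65', '100,15,211|37', '72,57,225|37', '68,95,221|36']
239 ['110,184,104|69', '110,174,98|69', '111,136,73|64', '111,65,55|65', '130,17,44|66', '130,19,41|nan', '150,13,40|65', '120,13,40|66', '105,14,37|64', '130,16,48|68', '123,19,124|62', '106,13,222|38', '69,71,205|36', '67,132,203|36']
240 ['111,140,71|68', '113,90,51|67', '120,46,39|65', '130,21,37|66', '150,13,39|67', '140,21,36|67', '120,7,37|66', '120,8,34|65', '120,9,30|64', '125,21,74|62', '129,19,176|58', '124,7,246|34', '93,10,230|36', '70,62,203|38']
241 ['124,48,37|63', '130,32,24|61', '150,10,25|64', '170,22,35|64', '135,15,34|64', '150,11,24|66', '120,11,23|62', '150,11,24|62', '160,19,40|60', '135,14,113|60', '131,12,227|38', '132,5,250|34', '126,5,249|36', '109,8,242|37']
242 ['160,11,69|60', '0,15,33|61', '120,9,28|60', '0,18,29|60', '0,18,28|60', '0,9,29|60', '0,0,33|61', '10,17,46|59', '11,26,77|56', '3,18,143|37', '137,8,230|35', '13
[... 2236 characters left out ...]
8,4,252|37', '130,3,252|35', '132,5,251|37', '163,15,246|37', '174,60,251|37', '0,132,249|39', '179,104,233|35']
253 ['126,5,252|37', '128,4,252|35', '128,4,252|34', '128,4,252|36', '128,4,252|36', '132,5,252|36', '128,4,251|35', '132,5,252|34', '128,4,252|37', '135,4,251|36', '137,7,245|36', '155,12,231|37', '177,56,188|37', '0,45,148|35']
-x lug if unturned (np.float64(259.7), np.float64(251.4))
near green +y? lug (np.float64(249.9), np.float64(250.6))
other (np.float64(260.9), np.float64(244.2))
foot (np.float64(255.3), np.float64(244.1))
collar bot (np.float64(255.0), np.float64(238.4))
notch end at lip (np.float64(260.6), np.float64(249.2))
redmark (np.float64(262.5), np.float64(251.0))
```

View pics/f2.png

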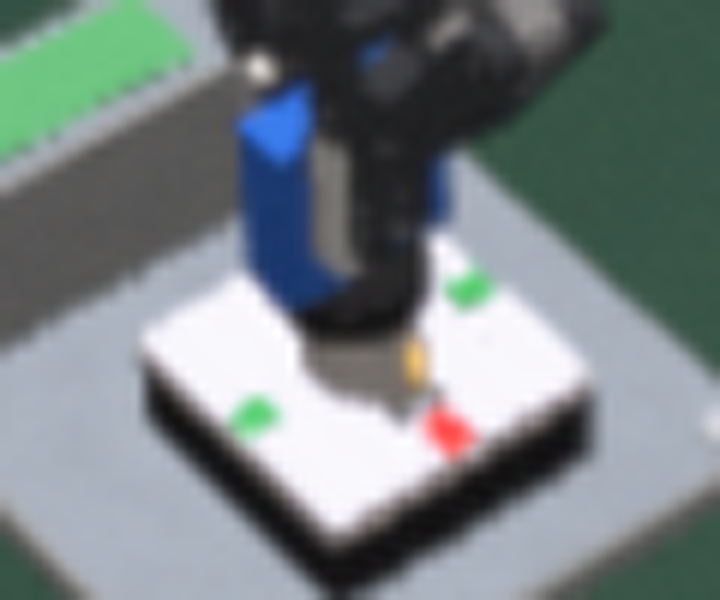

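The brass spot reads z ≈ 0.025, below the lip at 0.037. That is the lug's height when fully home, seen through the gap beside the shaft, on the green-mark side. The probe is home (z 0.0405, 21 N push), turned 90° (yaw 163.8° to 73.8°) and still gripped, so I'm handing it in.

```bash
python3 -c "
from rig import manip
s=manip.get_state();print(s['clock'],s['contact_force'],s['gripper_force']);print(manip.sign_off())"
```

```text
15.5 [-1.90809393 -1.25235711 20.95562548] 84.56750750541687
the job is handed in; nothing more can be done
None
```

I handed the job in at 15.5 s: the blue-grip probe is docked, pressed home with about 21 N, turned 90° clockwise to the green marks and still gripped; on my first grasp try the shut fingers pressed on its grip with about 6 N and shifted it a few millimetres in its holder.

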